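# Dispense one spacer from the feeder and slide it into the taped square

### The job

Press the feeder's plunger all the way down once and let it come back up, so that a single spacer comes out of the outlet onto the bench. Then push that spacer along the bench with the fingertips, never lifting or tipping it, until the whole of it lies inside the taped square, and leave it there. Keep the other spacers in the feeder and leave everything else on the bench where it is.

Things in the scene. Friction and masses are not known exactly. Their poses are not given: they have to be found in the camera images.
- feeder: spacer feeder, bolted to the bench. Origin on the bench under the magazine's centre; spacers come out along its -x. Magazine: open-topped aluminium shaft 50 x 50 mm (42 inside), 44 mm high, three spacers stacked flat on the bench inside. Behind (+x) a grey housing 60 mm wide, 60 mm high, from 53 to 103 mm (low foot to 120 mm), carries the plunger, 78 mm behind the origin
- outlet (a point): foot of the magazine's front wall, on the bench, 25 mm in front (-x) of the feeder's origin: a gap 15 mm high and 42 mm wide. A full press leaves the lowest spacer on the bench with its centre 45 to 80 mm beyond this point
- plunger (a joint): travel of the plunger, 0 = up, 0.025 = fully down (m). A spring lifts it: 5 N at the top, 10 N at the bottom; friction and damping add up to 5 N when pressed at 40 mm/s. It drives a flat ejector under the stack, 3 mm for each mm pressed; as it rises the ejector goes back and the next spacer drops, ready for another press
- plunger_top (a point): centre of the flat top of the plunger's round black cap, 34 mm across; 110 mm above the bench when up, 85 mm when down; it moves straight down with the plunger
- spacer0_center (a point): centre of the lowest spacer, the one that comes out first: a plain aluminium disc 40 mm across and 12 mm thick with a dark hole in the middle, lying flat, 41 g; its centre is 6 mm above the bench when it lies on it
- spacer1_center (a point): centre of the second spacer in the magazine, same size; it must stay in the feeder (it drops 12 mm after the press)
- spacer2_center (a point): centre of the top spacer in the magazine, same size; it must stay in the feeder
- square: square outline of black tape stuck flat on the bench (no height), 90 mm inside, 110 mm outside, to the left or right of the outlet. Origin at its centre, x and y along its sides
- tape_roll: roll of brown tape lying flat, 84 mm across, 24 mm high; it lies on the other side of the outlet from the taped square; leave it alone. Origin on its underside
- screwdriver: red-handled screwdriver, 190 mm long, lying crosswise between the robot and the feeder's outlet; leave it alone. Origin on its underside
- jar: glass jar with a steel lid, 56 mm across, 70 mm high, standing to the left of the feeder; leave it alone. Origin on its underside
- glue: white glue bottle, 44 mm across, 130 mm high, standing to the right of the feeder; leave it alone. Origin on its underside
- wrench: steel wrench, 170 mm long, lying on the right; leave it alone. Origin on its underside
- hammer: hammer with wooden handle, 270 mm long, lying on the left; leave it alone. Origin on its underside
Things that resemble listed ones, but are neither listed nor needed, are in the scene too. Leave any brown, purple or red look-alike of the feeder alone.

How it is judged:
By the outcome, as a careful person would: the job done as asked, in the order asked, and still so for the second after the job is handed in, with the robot touching nothing.
It also fails if it takes over 51 s, if anything falls off the work surface, if the arm or the gripper's body presses on something with over 40 N, if the wrist force passes 120 N, or if a joint passes its speed limit or range.

### The arm

A 7-joint arm with a two-finger parallel gripper is mounted at the origin on the work surface. World frame = base frame: x ahead of the robot, y to its left, z up, the work surface at z = 0. Lengths are in m, angles in rad, forces in N, time in s.
With the tool pointing down it reaches from about 0.4 to 0.85 m from the base axis. Payload 4.4 kg.
Tool frame: the origin (TCP) lies at the very end of the fingers, on their centre line; the grasp point (between the pads) lies 19 mm behind it (grasp_offset is the distance from the TCP to the grasp point, in m); z points along the fingers, y is the line along which they close (so a half turn about z gives the same grasp; the last joint's range is limited). The gripper opens to 94 mm and grips with 3 to 60 N. Pads are 16 mm wide; open, the fingers measure 119 mm over their backs; the gripper's body (75 mm by 177 mm) begins 78 mm behind the grasp point.
Start: joints at [-1.254, 0.628, 0.038, 1.517, -0.027, 0.996, -0.02], TCP at [0.243, 0.603, 0.205] pointing down, gripper open.
Joint ranges: [-3.06, 3.06], [-0.37, 2.12], [-1.25, 1.32], [0.18, 2.47], [-1.1, 4.24], [0.23, 1.98], [-2.94, 2.94]. Speed limits (rad/s): [2.57, 2.57, 3.14, 3.14, 3.14, 3.14, 3.14].

### API

Orientations are given as [roll, pitch, yaw] about the fixed x, y, z axes, in that order (R = Rz(yaw) Ry(pitch) Rx(roll)).
In Python, from cell import * gives the robot as it stands.
- The arm moves only by the tool play_rows, never from a script. Its argument "targets" is a list of rows, each an object of numbers: "dx", "dy", "dz": the shift along the tool's x, y, z in units of 30 mm (1.0 is 30 mm); "ax", "ay", "az": the turn, a rotation vector about the tool's x, y, z in units of pi rad (1.0 is pi rad). A call has 1 to 10 rows; each row shifts and turns the commanded pose from where the row before left it, along the tool's axes as they then stand; what a row does not reach is not made up. A row lasts 1/10 s, in which the tool goes at most 50 mm and 8.59 degrees, less where a joint would pass 70% of its speed; a pose out of reach is approached as far as the arm can. A call with a number of a shift or a turn outside -1 to 1 is refused whole. A call with a gripper value outside its range is refused whole. "gripper" is the opening, from 0 (shut) to 1 (fully open), set as the call begins (left out, the last holds). The fingers move at their own pace and stop on an object; "newtons" is the grip in N (left out, the last holds). Time passes only in rows, so rows that do not move let the fingers close. It gives the time, the measured TCP pose, the force, the opening and the grip force at its end, in the units of the state.
- observe(): the state, without advancing time (a new reading comes with each control period).
- capture(name): name is "scene" or "side" or "wrist"; returns a dict with "pixels" (384x512x3 uint8, blue, green, red), "range_z" (384x512 float32, m along the optical axis (not along the pixel's ray), 0 where there is no reading), "fov_y" (degrees; the focal length in pixels is half the picture's height over the tangent of half this angle, whatever the lens; pixels are square), "cx", "cy" (the principal point, pixels), "position" and "orientation" of the camera in the world. Camera axes: x right, y down, z forward; pixel columns grow to the right and rows downward; lengths in m; the calibration is good to about 2 mm. A picture is of the moment at which its call begins.
- finish_job(): hands the job in; it is judged then, once.
Trained networks look in a picture, given as the dict that the camera call returned (one of the last four; its "shot" number tells which), for a name from the list of things; names that differ only in an ending like _2 or _b are one class to them, and where a whole thing is asked for, a point or a joint stands for the part that bears it (a point fixed in the world has none). Each returns a list of dicts, best first, with "conf" (0 to 1); they miss things now and then, are a little off and sometimes report something else, mostly with a low value. They report only what shows in the picture. A call takes as long as a camera call. They do not tell look-alikes from the thing itself.
- cut_out(target, picture): "pixels" (384x512 bool, what is visible of it) and "at" ([column, row] in pixels, amid what is visible of it).
- landmark_of(target, picture): "at" ([column, row] in pixels: a listed point, or the origin of a listed thing).
The state is a dict: "t": time; "q": joint angles; "joint_velocities": joint speeds; "joint_torque": joint torques, N m; "position": TCP position; "tool_rot": TCP orientation; "contact_force": force on the tool from outside, world axes, zero at the start; "torque": the same for the moment, N m; "opening": finger opening in m; "finger_force": force on a finger pad.
Only numpy, scipy, OpenCV 4.12 (cv2) and the standard library are available. Lean on these libraries where they do the work, as an engineer would, in place of code of your own. Each camera call takes 0.05 s, during which the arm holds its last target. There are 200 camera calls.

## Working session

There is one attempt and no reset: what is moved stays moved. The work goes in short steps, Python scripts to look and compute and a tool call to move; the robot and the scene stay as the last step left them, time stands still between calls to the robot, and variables do not carry over. Pictures are saved under pics/ and viewed, at most 10 in all, crops included, and the job is handed in when it is done.

Besides the shell and the picture viewer there is one more tool, called as name(argument=value, ...), one argument or row to a line, values as JSON. play_rows: Moves the arm, as the interface text tells. Shifts and turns lie within -1 to 1; 1 stands for 30 mm of shift or pi rad of turn. Its arguments: {"type":"object","properties":{"targets":{"type":"array","items":{"type":"object","properties":{"dx":{"type":"number"},"dy":{"type":"number"},"dz":{"type":"number"},"ax":{"type":"number"},"ay":{"type":"number"},"az":{"type":"number"}}}},"gripper":{"type":"number"},"newtons":{"type":"number"}},"required":["targets"]}

```bash
mkdir -p pics
cat > h.py <<'E'
from cell import *
import numpy as np, cv2
from scipy.spatial.transform import Rotation as R
def Rm(o):
    o=np.array(o,float)
    if o.shape==(3,3): return o
    return R.from_euler('xyz',o).as_matrix() if o.size==3 else R.from_quat(o).as_matrix()
def f_(p): return 192/np.tan(np.radians(p['fov_y'])/2)
def ray(p,u,v): return Rm(p['orientation'])@np.array([(u-p['cx'])/f_(p),(v-p['cy'])/f_(p),1.])
def at_z(p,u,v,z):
    d=ray(p,u,v); o=np.array(p['position']); return o+d*(z-o[2])/d[2]
def at_depth(p,u,v):
    return np.array(p['position'])+ray(p,u,v)*p['range_z'][int(round(v)),int(round(u))]
def cloud(p):
    v,u=np.mgrid[:384,:512]; d=np.stack([(u-p['cx'])/f_(p),(v-p['cy'])/f_(p),np.ones(u.shape)],-1)*p['range_z'][...,None]
    return d@Rm(p['orientation']).T+np.array(p['position'])
E
python3 - <<'E'
from h import *
np.set_printoptions(precision=3,suppress=True)
ims=[]
for c in ['scene','side']:
    p=capture(c); ims.append(p['pixels'])
    print(c,p['position'],p['orientation'],p['fov_y'])
    for n in ['feeder','outlet','plunger_top','spacer2_center','square','tape_roll','screwdriver','jar','glue']:
        for r in landmark_of(n,p)[:3]:
            u,v=r['at']; print(n,round(r['conf'],2),np.round(r['at']),at_z(p,u,v,{'plunger_top':.11,'spacer2_center':.03}.get(n,0)),at_depth(p,u,v))
    cv2.imwrite(f'pics/{c}1.png',p['pixels'])
s=observe();print(s['position'],s['tool_rot'],s['opening'])
E
```

```text
scene [ 0.985 -0.768  0.96 ] [-2.32   0.021  0.519] 46.87726881584085
feeder 0.82 [275. 231.] [ 0.613 -0.008  0.   ] [ 0.63  -0.042  0.043]
feeder 0.72 [335. 156.] [ 0.638  0.391 -0.   ] [0.645 0.367 0.02 ]
feeder 0.62 [217. 149.] [0.261 0.234 0.   ] [0.284 0.203 0.03 ]
outlet 0.89 [264. 228.] [ 0.581 -0.014  0.   ] [ 0.597 -0.043  0.037]
outlet 0.82 [113. 243.] [ 0.234 -0.267  0.   ] [ 0.271 -0.291  0.047]
outlet 0.74 [325. 158.] [0.611 0.368 0.   ] [ 0.61   0.368 -0.001]
plunger_top 0.63 [199. 210.] [ 0.443 -0.127  0.11 ] [ 0.371 -0.042 -0.002]
plunger_top 0.59 [304. 217.] [ 0.7   -0.015  0.11 ] [ 0.7   -0.015  0.11 ]
plunger_top 0.58 [362. 133.] [0.709 0.409 0.11 ] [0.709 0.408 0.111]
spacer2_center 0.45 [274. 229.] [ 0.619 -0.027  0.03 ] [ 0.624 -0.037  0.042]
square 0.88 [202. 275.] [ 0.516 -0.238  0.   ] [ 0.515 -0.237 -0.002]
tape_roll 0.94 [287. 169.] [0.524 0.25  0.   ] [0.525 0.249 0.001]
screwdriver 0.6 [201. 206.] [ 0.369 -0.026  0.   ] [ 0.377 -0.036  0.012]
jar 0.73 [335. 184.] [0.691 0.26  0.   ] [0.698 0.236 0.022]
glue 0.79 [264. 306.] [ 0.702 -0.24   0.   ] [ 0.711 
[... 766 characters left out ...]
]
plunger_top 0.51 [181. 156.] [0.345 0.217 0.11 ] [0.346 0.218 0.108]
spacer2_center 0.68 [234. 234.] [ 0.345 -0.06   0.03 ] [ 0.357 -0.039 -0.002]
spacer2_center 0.64 [301. 184.] [ 0.613 -0.021  0.03 ] [ 0.606 -0.028  0.041]
square 0.83 [319. 250.] [ 0.514 -0.22   0.   ] [ 0.514 -0.22  -0.   ]
tape_roll 0.67 [225. 152.] [0.522 0.261 0.   ] [ 0.522  0.261 -0.   ]
screwdriver 0.55 [232. 233.] [ 0.355 -0.035  0.   ] [ 0.355 -0.035  0.   ]
jar 0.61 [266. 132.] [0.695 0.266 0.   ] [0.673 0.237 0.03 ]
glue 0.97 [371. 223.] [ 0.697 -0.238  0.   ] [ 0.677 -0.249  0.027]
glue 0.4 [293. 192.] [ 0.592 -0.014  0.   ] [ 0.592 -0.014  0.001]
[0.243 0.603 0.205] [ 3.142 -0.     2.759] 0.09387424668587821
```

View pics/scene1.png

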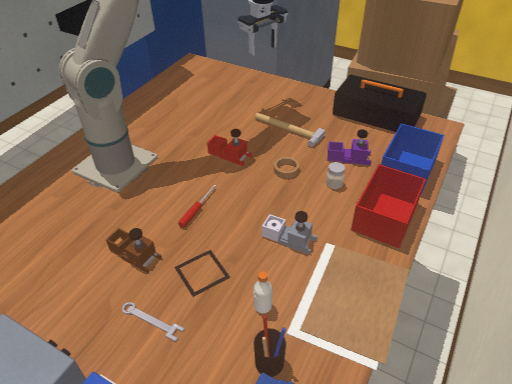

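View pics/side1.png

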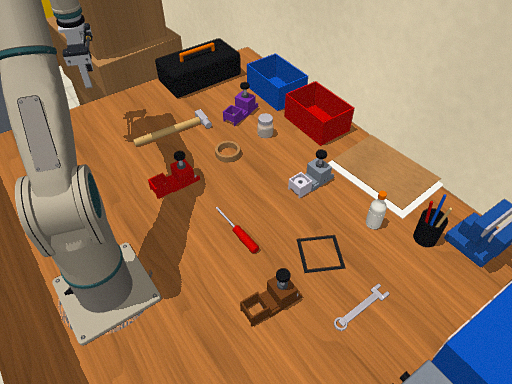

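The pictures show the grey feeder at scene (287,232) and side (310,180), with its plunger away from the robot. The taped square, at scene (203,272) and side (321,253), is on the right. The brown, red and purple feeders are look-alikes. Next I'll measure the cap, magazine and square precisely.

Run:
```python
from h import *
np.set_printoptions(precision=4,suppress=True)
for c in ['scene','side']:
    p=capture(c); P=cloud(p); x,y,z=P[...,0],P[...,1],P[...,2]
    near=(p['range_z']>0)&(np.hypot(x-.65,y+.015)<.12)
    def rect(m,s):
        q=P[m][:,:2].astype(np.float32); (cc,wh,a)=cv2.minAreaRect(q*1000); (cx,r)=cv2.minEnclosingCircle(q*1000)
        print(c,s,m.sum(),'z',np.median(P[m][:,2]),'rect',np.round(cc),np.round(wh),round(a,1),'circ',np.round(cx),round(r,1),'med',np.median(q,0))
    rect(near&(z>.103)&(z<.118),'cap')
    rect(near&(z>.052)&(z<.066)&(np.hypot(x-.70,y+.015)<.06),'housing')
    rect(near&(z>.038)&(z<.050)&(np.hypot(x-.615,y+.015)<.05),'mag')
    g=p['pixels'].astype(int).max(2)
    m=(g<70)&(np.hypot(x-.515,y+.228)<.1)&(abs(z)<.01)
    rect(m,'square')
    m=near=(p['range_z']>0)&(z>.006)&(z<.05)&(np.hypot(x-.36,y+.03)<.12); rect(m,'screwdr')
    m=(p['range_z']>0)&(z>.006)&(np.hypot(x-.70,y+.24)<.06); rect(m,'glue')
    m=(p['range_z']>0)&(z>.006)&(np.hypot(x-.46,y+.08)<.5)&(abs(x-.46)<.1)&(y>-.3)&(y<.1); print(m.sum())
```

```text
scene cap 107 z 0.1088350672056001 rect [691. -13.] [32. 33.] 21.4 circ [692. -13.] 17.6 med [ 0.6923 -0.0151]
scene housing 258 z 0.059361252097227646 rect [692. -15.] [51. 61.] 3.1 circ [692. -14.] 36.9 med [ 0.698  -0.0228]
scene mag 123 z 0.042735663992325645 rect [614. -17.] [51. 53.] 4.0 circ [614. -19.] 34.4 med [ 0.6138 -0.02  ]
scene square 227 z 0.00022390584087494947 rect [ 510. -229.] [107. 111.] 61.4 circ [ 508. -229.] 74.4 med [ 0.5005 -0.2395]
scene screwdr 293 z 0.020443987072334524 rect [354. -46.] [133. 165.] 32.3 circ [348. -36.] 97.3 med [ 0.3725 -0.0781]
scene glue 620 z 0.07713980992751718 rect [ 703. -246.] [44. 35.] 37.8 circ [ 701. -243.] 22.0 med [ 0.7065 -0.2521]
641
side cap 83 z 0.10975979672589464 rect [689. -13.] [35. 30.] 51.7 circ [691. -14.] 17.7 med [ 0.6873 -0.0139]
side housing 206 z 0.060002818268721725 rect [690. -13.] [54. 63.] 5.1 circ [688. -14.] 37.1 med [ 0.6811 -0.0227]
side mag 139 z 0.042419622955814584 rect [625. -15.] [77. 53.] 2.4 circ [623. -17.] 42.0 med [ 0.6127 -0.0184]
side square 381 z 0.0012539324362019766 rect [ 509. -230.] [111. 109.] 61.9 circ [ 510. -228.] 74.5 med [ 0.5062 -0.2346]
side screwdr 362 z 0.022028633208373727 rect [379. -40.] [184.  97.] 71.6 circ [366. -36.] 97.5 med [ 0.3639 -0.0785]
side glue 520 z 0.07280815692373577 rect [ 689. -230.] [37. 91.] 16.2 circ [ 697. -227.] 46.8 med [ 0.6865 -0.2487]
334
```

play_rows(
  targets=[
    {"dx": -0.5,"dy": -0.3},
    {"dx": -0.98,"dy": -0.61},
    {"dx": -0.98,"dy": -0.61},
    {"dx": -0.98,"dy": -0.61},
    {"dx": -0.98,"dy": -0.61},
    {"dx": -0.98,"dy": -0.61},
    {"dx": -0.98,"dy": -0.61},
    {"dx": -0.98,"dy": -0.61},
    {"dx": -0.98,"dy": -0.61},
    {"dx": -0.98,"dy": -0.61},
  ],
  gripper=0,
)

```text
schema error: expected keys dx, dy, dz, ax, ay, az
```

play_rows(
  targets=[
    {"dx": -0.98,"dy": -0.61},
    {"dx": -0.98,"dy": -0.61},
    {"dx": -0.98,"dy": -0.61},
    {"dx": -0.98,"dy": -0.61},
    {"dx": -0.98,"dy": -0.61},
    {"dx": -0.98,"dy": -0.61},
    {"dx": -0.98,"dy": -0.61},
    {"dx": -0.98,"dy": -0.61},
    {"dx": -0.98,"dy": -0.61},
    {"dx": -0.98,"dy": -0.61},
  ],
)

```text
schema error: expected keys dx, dy, dz, ax, ay, az
```

play_rows(
  targets=[
    {"az": 0.04},
    {"az": 0.04},
    {"az": 0.04},
    {"az": 0.04},
    {"az": 0.04},
    {"az": 0.04},
    {"az": 0.04},
    {"az": 0.04},
    {"az": 0.04},
    {"az": 0.04},
  ],
)

```text
schema error: expected keys dx, dy, dz, ax, ay, az
```

play_rows(
  targets=[
    {},
    {},
  ],
)

```text
schema error: expected keys dx, dy, dz, ax, ay, az
```

play_rows(
  targets=[
    {"dx": -0.5,"dy": -0.3,"dz": 0,"ax": 0,"ay": 0,"az": 0},
    {"dx": -0.98,"dy": -0.61,"dz": 0,"ax": 0,"ay": 0,"az": 0},
    {"dx": -0.98,"dy": -0.61,"dz": 0,"ax": 0,"ay": 0,"az": 0},
    {"dx": -0.98,"dy": -0.61,"dz": 0,"ax": 0,"ay": 0,"az": 0},
    {"dx": -0.98,"dy": -0.61,"dz": 0,"ax": 0,"ay": 0,"az": 0},
    {"dx": -0.98,"dy": -0.61,"dz": 0,"ax": 0,"ay": 0,"az": 0},
    {"dx": -0.98,"dy": -0.61,"dz": 0,"ax": 0,"ay": 0,"az": 0},
    {"dx": -0.98,"dy": -0.61,"dz": 0,"ax": 0,"ay": 0,"az": 0},
    {"dx": -0.98,"dy": -0.61,"dz": 0,"ax": 0,"ay": 0,"az": 0},
    {"dx": -0.98,"dy": -0.61,"dz": 0,"ax": 0,"ay": 0,"az": 0},
  ],
  gripper=0,
)

```text
t: 2.1
position: [0.4383, 0.3346, 0.2057]
tool_rot: [-3.141, 0.001, 2.758]
contact_force: [0.1, 0.5, 0.1]
opening: 0.0175
finger_force: 0.0
```

play_rows(
  targets=[
    {"dx": -0.98,"dy": -0.61,"dz": 0,"ax": 0,"ay": 0,"az": 0},
    {"dx": -0.98,"dy": -0.61,"dz": 0,"ax": 0,"ay": 0,"az": 0},
    {"dx": -0.98,"dy": -0.61,"dz": 0,"ax": 0,"ay": 0,"az": 0},
    {"dx": -0.98,"dy": -0.61,"dz": 0,"ax": 0,"ay": 0,"az": 0},
    {"dx": -0.98,"dy": -0.61,"dz": 0,"ax": 0,"ay": 0,"az": 0},
    {"dx": -0.98,"dy": -0.61,"dz": 0,"ax": 0,"ay": 0,"az": 0},
    {"dx": -0.98,"dy": -0.61,"dz": 0,"ax": 0,"ay": 0,"az": 0},
    {"dx": -0.98,"dy": -0.61,"dz": 0,"ax": 0,"ay": 0,"az": 0},
    {"dx": -0.98,"dy": -0.61,"dz": 0,"ax": 0,"ay": 0,"az": 0},
    {"dx": -0.98,"dy": -0.61,"dz": 0,"ax": 0,"ay": 0,"az": 0},
  ],
)

```text
t: 3.1
position: [0.6418, 0.0549, 0.2056]
tool_rot: [-3.141, 0.0, 2.758]
contact_force: [0.4, -0.5, 0.5]
opening: 0.0003
finger_force: 0.0
```

play_rows(
  targets=[
    {"dx": 0,"dy": 0,"dz": 0,"ax": 0,"ay": 0,"az": 0.04},
    {"dx": 0,"dy": 0,"dz": 0,"ax": 0,"ay": 0,"az": 0.04},
    {"dx": 0,"dy": 0,"dz": 0,"ax": 0,"ay": 0,"az": 0.04},
    {"dx": 0,"dy": 0,"dz": 0,"ax": 0,"ay": 0,"az": 0.04},
    {"dx": 0,"dy": 0,"dz": 0,"ax": 0,"ay": 0,"az": 0.04},
    {"dx": 0,"dy": 0,"dz": 0,"ax": 0,"ay": 0,"az": 0.04},
    {"dx": 0,"dy": 0,"dz": 0,"ax": 0,"ay": 0,"az": 0.04},
    {"dx": 0,"dy": 0,"dz": 0,"ax": 0,"ay": 0,"az": 0.04},
    {"dx": 0,"dy": 0,"dz": 0,"ax": 0,"ay": 0,"az": 0.04},
    {"dx": 0,"dy": 0,"dz": 0,"ax": 0,"ay": 0,"az": 0.04},
  ],
)

```text
t: 4.1
position: [0.641, 0.0562, 0.2056]
tool_rot: [-3.141, 0.0, 1.496]
contact_force: [0.0, -0.1, 1.1]
opening: 0.0003
finger_force: 0.0
```

play_rows(
  targets=[
    {"dx": -0.55,"dy": 0.46,"dz": 0.3,"ax": 0,"ay": 0,"az": 0},
    {"dx": -0.55,"dy": 0.46,"dz": 0.5,"ax": 0,"ay": 0,"az": 0},
    {"dx": -0.55,"dy": 0.46,"dz": 0.5,"ax": 0,"ay": 0,"az": 0},
    {"dx": -0.55,"dy": 0.46,"dz": 0.5,"ax": 0,"ay": 0,"az": 0},
    {"dx": 0,"dy": 0,"dz": 0.4,"ax": 0,"ay": 0,"az": 0},
    {"dx": 0,"dy": 0,"dz": 0.3,"ax": 0,"ay": 0,"az": 0},
    {"dx": 0,"dy": 0,"dz": 0.2,"ax": 0,"ay": 0,"az": 0},
    {"dx": 0,"dy": 0,"dz": 0,"ax": 0,"ay": 0,"az": 0},
    {"dx": 0,"dy": 0,"dz": 0,"ax": 0,"ay": 0,"az": 0},
  ],
)

```text
t: 5.0
position: [0.6922, -0.0108, 0.125]
tool_rot: [3.141, -0.0, 1.503]
contact_force: [0.1, 0.5, 0.1]
opening: 0.0003
finger_force: 0.0
```

Run:
```python
from h import *
a=capture('scene'); b=capture('side')
c=lambda p,x,y:cv2.resize(p['pixels'][y:y+110,x:x+130],None,fx=3,fy=3)
cv2.imwrite('pics/pre.png',np.hstack([c(a,240,150),c(b,260,110)]))
```

```text
(no output)
```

View pics/pre.png

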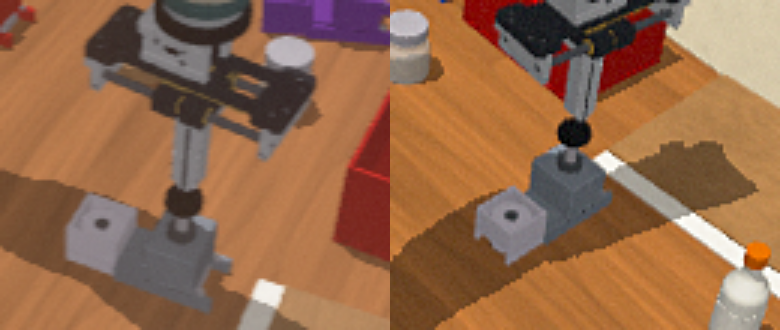

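The closed fingers sit above the grey feeder's cap in both views (picture at (185,200) and (573,133)). I'll press now.

play_rows(
  targets=[
    {"dx": -0.08,"dy": -0.03,"dz": 0.2,"ax": 0,"ay": 0,"az": 0},
    {"dx": 0,"dy": 0,"dz": 0.2,"ax": 0,"ay": 0,"az": 0},
    {"dx": 0,"dy": 0,"dz": 0.1,"ax": 0,"ay": 0,"az": 0},
    {"dx": 0,"dy": 0,"dz": 0.1,"ax": 0,"ay": 0,"az": 0},
    {"dx": 0,"dy": 0,"dz": 0.1,"ax": 0,"ay": 0,"az": 0},
    {"dx": 0,"dy": 0,"dz": 0.1,"ax": 0,"ay": 0,"az": 0},
    {"dx": 0,"dy": 0,"dz": 0.1,"ax": 0,"ay": 0,"az": 0},
    {"dx": 0,"dy": 0,"dz": 0.1,"ax": 0,"ay": 0,"az": 0},
    {"dx": 0,"dy": 0,"dz": 0.1,"ax": 0,"ay": 0,"az": 0},
    {"dx": 0,"dy": 0,"dz": 0.1,"ax": 0,"ay": 0,"az": 0},
  ],
)

```text
t: 6.1
position: [0.6907, -0.0144, 0.0898]
tool_rot: [-3.141, -0.0, 1.502]
contact_force: [-3.2, 0.7, 11.3]
opening: 0.0005
finger_force: 5.5
```

play_rows(
  targets=[
    {"dx": 0,"dy": 0,"dz": 0.1,"ax": 0,"ay": 0,"az": 0},
    {"dx": 0,"dy": 0,"dz": 0.07,"ax": 0,"ay": 0,"az": 0},
    {"dx": 0,"dy": 0,"dz": 0,"ax": 0,"ay": 0,"az": 0},
  ],
)

```text
t: 6.4
position: [0.6907, -0.0144, 0.0853]
tool_rot: [-3.141, -0.0, 1.502]
contact_force: [-6.3, 0.4, 13.4]
opening: 0.0004
finger_force: 6.7
```

play_rows(
  targets=[
    {"dx": 0,"dy": 0,"dz": 0.05,"ax": 0,"ay": 0,"az": 0},
    {"dx": 0,"dy": 0,"dz": 0.05,"ax": 0,"ay": 0,"az": 0},
    {"dx": 0,"dy": 0,"dz": 0,"ax": 0,"ay": 0,"az": 0},
  ],
)

```text
t: 6.7
position: [0.6908, -0.0144, 0.0851]
tool_rot: [3.142, -0.001, 1.502]
contact_force: [-9.8, 1.9, 27.9]
opening: 0.0005
finger_force: 14.2
```

It has bottomed out: the force rises with no further travel. Releasing.

play_rows(
  targets=[
    {"dx": 0,"dy": 0,"dz": -0.15,"ax": 0,"ay": 0,"az": 0},
    {"dx": 0,"dy": 0,"dz": -0.15,"ax": 0,"ay": 0,"az": 0},
    {"dx": 0,"dy": 0,"dz": -0.15,"ax": 0,"ay": 0,"az": 0},
    {"dx": 0,"dy": 0,"dz": -0.15,"ax": 0,"ay": 0,"az": 0},
    {"dx": 0,"dy": 0,"dz": -0.2,"ax": 0,"ay": 0,"az": 0},
    {"dx": 0,"dy": 0,"dz": -0.3,"ax": 0,"ay": 0,"az": 0},
    {"dx": 0,"dy": 0,"dz": -0.4,"ax": 0,"ay": 0,"az": 0},
    {"dx": 0,"dy": 0,"dz": -0.5,"ax": 0,"ay": 0,"az": 0},
    {"dx": 0,"dy": 0,"dz": -0.6,"ax": 0,"ay": 0,"az": 0},
    {"dx": 0,"dy": 0,"dz": -0.4,"ax": 0,"ay": 0,"az": 0},
  ],
)

```text
t: 7.7
position: [0.692, -0.0141, 0.1726]
tool_rot: [3.139, -0.0, 1.502]
contact_force: [0.1, -0.3, -0.5]
opening: 0.0005
finger_force: 0.0
```

```bash
cat > disc.py <<'E'
from h import *
np.set_printoptions(precision=4,suppress=True)
ims=[]
import sys
for c in ['scene','side']:
    p=capture(c); P=cloud(p)
    for r in landmark_of('spacer0_center',p)[:3]: print(c,round(r['conf'],2),np.round(r['at']),at_z(p,*r['at'],.012))
    x,y,z=P[...,0],P[...,1],P[...,2]
    if c=='scene' or 1:
        m=(z>.008)&(z<.016)&(x>.44)&(x<.583)&(y>-.3)&(y<.06)
        n,l,st,ce=cv2.connectedComponentsWithStats(m.astype(np.uint8))
        for i in range(1,n):
            if st[i,4]>25:
                (cx,r)=cv2.minEnclosingCircle((P[l==i][:,:2]*1000).astype(np.float32)); print(' blob',st[i,4],cx,round(r,1),np.round(ce[i]))
    cap=(z>.1)&(z<.116)&(np.hypot(x-.691,y+.014)<.025); print(' cap z',np.median(z[cap]) if cap.any() else None)
    x0,y0=(150,150) if c=='scene' else (230,110)
    ims.append(cv2.resize(p['pixels'][y0:y0+190,x0:x0+190],(400,400)))
cv2.imwrite(f'pics/{sys.argv[1]}.png',np.hstack(ims))
print(observe()['t'])
E
python3 disc.py out
```

```text
scene 0.42 [251. 221.] [ 0.5399 -0.0156  0.012 ]
 blob 111 (542.4923095703125, -22.865257263183594) 20.7 [251. 222.]
 cap z 0.10899275096617184
side 0.6 [282. 198.] [ 0.5431 -0.0205  0.012 ]
 blob 107 (541.3023681640625, -19.587453842163086) 21.8 [282. 198.]
 cap z 0.10950212585366459
7.9
```

View pics/out.png

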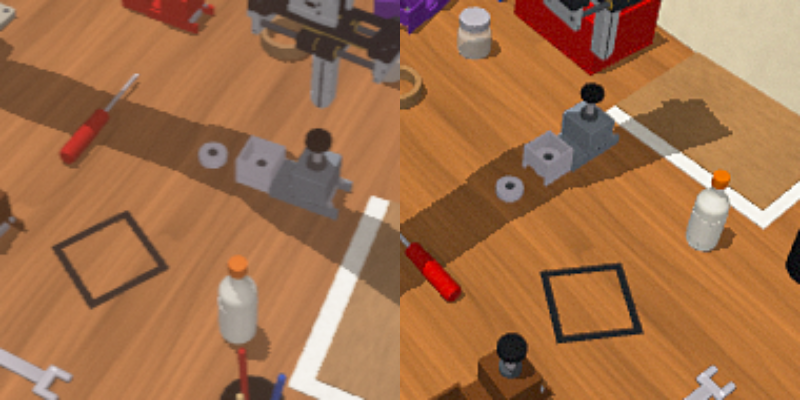

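Exactly one spacer is out, at (0.541,-0.020), and the plunger is up again. I'll position behind the spacer with the fingers about 24 mm apart, so it nests between them.

play_rows(
  targets=[
    {"dx": 0,"dy": 0,"dz": 0,"ax": 0,"ay": 0,"az": 0.025},
    {"dx": 0.08,"dy": -0.7,"dz": 0,"ax": 0,"ay": 0,"az": 0},
    {"dx": 0.08,"dy": -0.7,"dz": 0,"ax": 0,"ay": 0,"az": 0},
    {"dx": 0.08,"dy": -0.7,"dz": 0,"ax": 0,"ay": 0,"az": 0},
    {"dx": 0.08,"dy": -0.7,"dz": 0,"ax": 0,"ay": 0,"az": 0},
    {"dx": 0.08,"dy": -0.7,"dz": 0,"ax": 0,"ay": 0,"az": 0},
    {"dx": 0.08,"dy": -0.7,"dz": 0,"ax": 0,"ay": 0,"az": 0},
    {"dx": 0.09,"dy": -0.75,"dz": 0,"ax": 0,"ay": 0,"az": 0},
    {"dx": 0,"dy": 0,"dz": 0,"ax": 0,"ay": 0,"az": 0},
    {"dx": 0,"dy": 0,"dz": 0,"ax": 0,"ay": 0,"az": 0},
  ],
  gripper=0.26,
)

```text
t: 8.9
position: [0.5469, 0.0247, 0.1701]
tool_rot: [3.142, 0.0, 1.424]
contact_force: [0.1, -0.7, -0.0]
opening: 0.0242
finger_force: 0.0
```

play_rows(
  targets=[
    {"dx": 0,"dy": 0,"dz": 0.6,"ax": 0,"ay": 0,"az": 0},
    {"dx": 0,"dy": 0,"dz": 0.8,"ax": 0,"ay": 0,"az": 0},
    {"dx": 0,"dy": 0,"dz": 0.8,"ax": 0,"ay": 0,"az": 0},
    {"dx": 0,"dy": 0,"dz": 0.8,"ax": 0,"ay": 0,"az": 0},
    {"dx": 0,"dy": 0,"dz": 0.8,"ax": 0,"ay": 0,"az": 0},
    {"dx": 0,"dy": 0,"dz": 0.7,"ax": 0,"ay": 0,"az": 0},
    {"dx": 0,"dy": 0,"dz": 0.5,"ax": 0,"ay": 0,"az": 0},
    {"dx": 0,"dy": 0,"dz": 0.3,"ax": 0,"ay": 0,"az": 0},
    {"dx": 0,"dy": 0,"dz": 0.1,"ax": 0,"ay": 0,"az": 0},
    {"dx": 0,"dy": 0,"dz": 0,"ax": 0,"ay": 0,"az": 0},
  ],
)

```text
t: 9.9
position: [0.5472, 0.0242, 0.0081]
tool_rot: [3.141, 0.0, 1.423]
contact_force: [-0.2, 0.2, -0.3]
opening: 0.0247
finger_force: 0.0
```

```bash
python3 disc.py pre2
```

```text
scene 0.56 [252. 218.] [ 0.5376 -0.0051  0.012 ]
scene 0.32 [262. 230.] [ 0.5847 -0.0325  0.012 ]
 blob 110 (542.6119995117188, -21.90723419189453) 20.8 [251. 222.]
 cap z 0.10827097483421083
side 0.61 [284. 200.] [ 0.5432 -0.0304  0.012 ]
 blob 109 (540.70751953125, -21.104196548461914) 20.7 [282. 198.]
 cap z 0.1095680422281754
10.1
```

View pics/pre2.png

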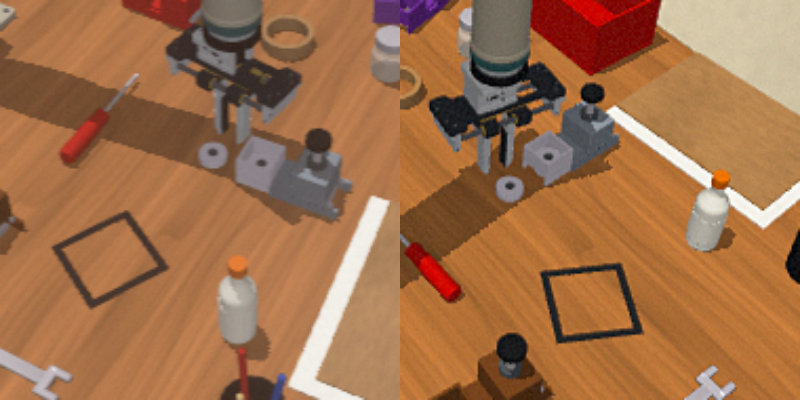

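The fingers are behind the spacer and clear of the magazine (left picture (225,130), spacer at (213,155)). Pushing now.

play_rows(
  targets=[
    {"dx": 0,"dy": 0,"dz": 0.07,"ax": 0,"ay": 0,"az": 0},
    {"dx": -0.1,"dy": 0,"dz": 0.06,"ax": 0,"ay": 0,"az": 0},
    {"dx": -0.1,"dy": 0,"dz": 0,"ax": 0,"ay": 0,"az": 0},
    {"dx": -0.1,"dy": 0,"dz": 0,"ax": 0,"ay": 0,"az": 0},
    {"dx": -0.1,"dy": 0,"dz": 0,"ax": 0,"ay": 0,"az": 0},
    {"dx": -0.1,"dy": 0,"dz": 0,"ax": 0,"ay": 0,"az": 0},
    {"dx": -0.1,"dy": 0,"dz": 0,"ax": 0,"ay": 0,"az": 0},
    {"dx": -0.1,"dy": 0,"dz": 0,"ax": 0,"ay": 0,"az": 0},
    {"dx": -0.15,"dy": 0,"dz": 0,"ax": 0,"ay": 0,"az": 0},
    {"dx": -0.15,"dy": 0,"dz": 0,"ax": 0,"ay": 0,"az": 0},
  ],
)

```text
t: 11.1
position: [0.5422, -0.0054, 0.0045]
tool_rot: [-3.142, -0.0, 1.424]
contact_force: [-0.8, 0.7, 0.2]
opening: 0.0245
finger_force: 0.1
```

play_rows(
  targets=[
    {"dx": -0.2,"dy": 0,"dz": 0,"ax": 0,"ay": 0,"az": 0},
    {"dx": -0.2,"dy": 0,"dz": 0,"ax": 0,"ay": 0,"az": 0},
    {"dx": -0.2,"dy": 0,"dz": 0,"ax": 0,"ay": 0,"az": 0},
    {"dx": -0.2,"dy": 0,"dz": 0,"ax": 0,"ay": 0,"az": 0},
    {"dx": -0.2,"dy": 0,"dz": 0,"ax": 0,"ay": 0,"az": 0},
    {"dx": -0.2,"dy": 0,"dz": 0,"ax": 0,"ay": 0,"az": 0},
    {"dx": -0.2,"dy": 0,"dz": 0,"ax": 0,"ay": 0,"az": 0},
    {"dx": -0.2,"dy": 0,"dz": 0,"ax": 0,"ay": 0,"az": 0},
    {"dx": -0.2,"dy": 0,"dz": 0,"ax": 0,"ay": 0,"az": 0},
    {"dx": -0.2,"dy": 0,"dz": 0,"ax": 0,"ay": 0,"az": 0},
  ],
)

```text
t: 12.1
position: [0.5334, -0.0649, 0.0045]
tool_rot: [-3.142, 0.0, 1.424]
contact_force: [-0.2, 0.9, 0.3]
opening: 0.0246
finger_force: 0.1
```

```bash
python3 disc.py mid
```

```text
scene 0.47 [234. 237.] [ 0.5285 -0.0916  0.012 ]
 blob 139 (532.1370849609375, -83.6171875) 26.2 [236. 236.]
 cap z 0.10848957969361406
side 0.63 [294. 217.] [ 0.5246 -0.0971  0.012 ]
 blob 130 (531.946533203125, -83.86640930175781) 28.1 [293. 214.]
 cap z 0.10973803803987181
12.3
```

play_rows(
  targets=[
    {"dx": -0.2,"dy": 0,"dz": 0,"ax": 0,"ay": 0,"az": 0},
    {"dx": -0.25,"dy": 0,"dz": 0,"ax": 0,"ay": 0,"az": 0},
    {"dx": -0.25,"dy": 0,"dz": 0,"ax": 0,"ay": 0,"az": 0},
    {"dx": -0.25,"dy": 0,"dz": 0,"ax": 0,"ay": 0,"az": 0},
    {"dx": -0.25,"dy": 0,"dz": 0,"ax": 0,"ay": 0,"az": 0},
    {"dx": -0.25,"dy": 0,"dz": 0,"ax": 0,"ay": 0,"az": 0},
    {"dx": -0.25,"dy": 0,"dz": 0,"ax": 0,"ay": 0,"az": 0},
    {"dx": -0.25,"dy": 0,"dz": 0,"ax": 0,"ay": 0,"az": 0},
    {"dx": -0.25,"dy": 0,"dz": 0,"ax": 0,"ay": 0,"az": 0},
    {"dx": -0.25,"dy": 0,"dz": 0,"ax": 0,"ay": 0,"az": 0},
  ],
)

```text
t: 13.3
position: [0.5226, -0.1378, 0.0045]
tool_rot: [-3.142, -0.0, 1.424]
contact_force: [0.6, 0.4, -0.4]
opening: 0.0244
finger_force: 0.1
```

play_rows(
  targets=[
    {"dx": -0.25,"dy": 0,"dz": 0,"ax": 0,"ay": 0,"az": 0},
    {"dx": -0.25,"dy": 0,"dz": 0,"ax": 0,"ay": 0,"az": 0},
    {"dx": -0.25,"dy": 0,"dz": 0,"ax": 0,"ay": 0,"az": 0},
    {"dx": -0.25,"dy": 0,"dz": 0,"ax": 0,"ay": 0,"az": 0},
    {"dx": -0.25,"dy": 0,"dz": 0,"ax": 0,"ay": 0,"az": 0},
    {"dx": -0.2,"dy": 0,"dz": 0,"ax": 0,"ay": 0,"az": 0},
    {"dx": -0.15,"dy": 0,"dz": 0,"ax": 0,"ay": 0,"az": 0},
    {"dx": -0.1,"dy": 0,"dz": 0,"ax": 0,"ay": 0,"az": 0},
    {"dx": -0.1,"dy": 0,"dz": 0,"ax": 0,"ay": 0,"az": 0},
  ],
)

```text
t: 14.2
position: [0.5148, -0.1906, 0.0044]
tool_rot: [-3.142, -0.0, 1.424]
contact_force: [-0.4, 0.3, -0.4]
opening: 0.0245
finger_force: 0.1
```

play_rows(
  targets=[
    {"dx": -0.1,"dy": 0,"dz": 0,"ax": 0,"ay": 0,"az": 0},
    {"dx": -0.1,"dy": 0,"dz": 0,"ax": 0,"ay": 0,"az": 0},
    {"dx": 0,"dy": 0,"dz": 0,"ax": 0,"ay": 0,"az": 0},
    {"dx": 0.2,"dy": 0,"dz": 0,"ax": 0,"ay": 0,"az": 0},
    {"dx": 0.5,"dy": 0,"dz": 0,"ax": 0,"ay": 0,"az": 0},
    {"dx": 0.3,"dy": 0,"dz": 0,"ax": 0,"ay": 0,"az": 0},
  ],
)

```text
t: 14.8
position: [0.5186, -0.1641, 0.0043]
tool_rot: [-3.141, -0.002, 1.425]
contact_force: [0.0, 0.1, -0.2]
opening: 0.0244
finger_force: 0.0
```

```bash
python3 disc.py end
```

```text
scene 0.55 [202. 266.] [ 0.5065 -0.2199  0.012 ]
 blob 145 (512.1209716796875, -221.16831970214844) 20.6 [204. 268.]
 cap z 0.10892756355429412
side 0.73 [294. 194.] [ 0.5819 -0.0295  0.012 ]
side 0.46 [317. 249.] [ 0.5058 -0.2204  0.012 ]
 blob 153 (509.18719482421875, -223.22682189941406) 20.6 [319. 249.]
 cap z None
15.0
```

View pics/end.png

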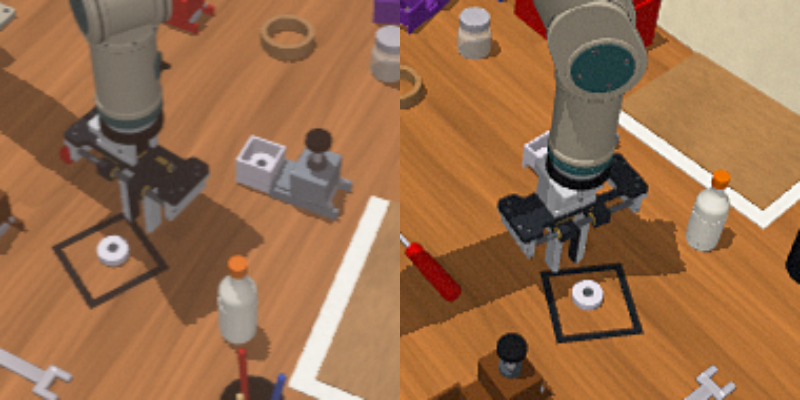

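The spacer lies wholly inside the square, about 8 mm from its centre where 25 mm is allowed. I'll lift clear and hand in.

play_rows(
  targets=[
    {"dx": 0,"dy": 0,"dz": -0.3,"ax": 0,"ay": 0,"az": 0},
    {"dx": 0,"dy": 0,"dz": -0.6,"ax": 0,"ay": 0,"az": 0},
    {"dx": 0,"dy": 0,"dz": -0.8,"ax": 0,"ay": 0,"az": 0},
    {"dx": 0,"dy": 0,"dz": -0.8,"ax": 0,"ay": 0,"az": 0},
    {"dx": 0,"dy": 0,"dz": -0.8,"ax": 0,"ay": 0,"az": 0},
    {"dx": 0,"dy": 0,"dz": -0.4,"ax": 0,"ay": 0,"az": 0},
    {"dx": 0,"dy": 0,"dz": 0,"ax": 0,"ay": 0,"az": 0},
    {"dx": 0,"dy": 0,"dz": 0,"ax": 0,"ay": 0,"az": 0},
  ],
)

```text
t: 15.8
position: [0.5179, -0.1668, 0.1151]
tool_rot: [-3.141, -0.0, 1.423]
contact_force: [-0.8, 1.1, -0.3]
opening: 0.024
finger_force: 0.0
```

```bash
python3 -c "
from cell import *
print(observe()['position'],finish_job())"
```

```text
the job is handed in; nothing more can be done
[ 0.51793586 -0.1668188   0.11512052] None
```

The job is handed in after about 16 s: one full press and release of the plunger brought out a single spacer, and I pushed it flat along the bench until it lay wholly inside the taped square, with nothing else touched.

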